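Set up the fold-down shelf on the bakery bench

ROBOT

A 7-joint arm with a two-finger parallel gripper is mounted at the origin on the work surface. World frame = base frame: x ahead of the robot, y to its left, z up, the work surface at z = 0. Lengths are in mm, angles in degrees, forces in N, time in s.
With the tool pointing down it reaches from about 350 to 900 mm from the base axis. Payload 19.9 kg.
Tool frame: the origin (TCP) lies between the finger pads; the fingertips stand 22 mm ahead of it and the grasp point (between the pads) lies 3 mm ahead of it (env.tcp_to_tips is the distance from the TCP to the fingertips, in mm); z points along the fingers, y is the direction in which the jaws open and shut (so a half turn about z gives the same grasp; the last joint's range is limited). The gripper opens to 94 mm and grips with 3 to 60 N. Pads are 16 mm wide; open, the fingers measure 119 mm over their backs; the gripper's body (75 mm by 177 mm) begins 78 mm behind the grasp point.
Start: joints at [-67.58, 23.915, -0.59, 92.452, 0.269, 63.638, -3.037], TCP at [262.121, 567.357, 227.425] pointing down, gripper open.
Joint ranges: [-161.28, 161.28], [-22.2, 115.67], [-73.04, 71.86], [3.21, 147.25], [-68.34, 248.33], [10.77, 114.83], [-161.83, 161.83]. Speed limits (degrees/s): [108.29, 108.29, 136.94, 136.94, 172.46, 172.46, 172.46].

INTERFACE

Orientations are given as [roll, pitch, yaw] about the fixed x, y, z axes, in that order (R = Rz(yaw) Ry(pitch) Rx(roll)).
In Python, from workcell import env, claw, monitor, get_image, calibration gives the robot as it stands. Calls block until the motion is done:
- env.move_ptp(position, orientation): joint-space move of the TCP to a pose.
- env.move_linear(position, ori=None, vel=150, stop_force=None): straight line of the TCP; ori=None keeps the orientation; vel is the mean speed in mm/s. With stop_force (N) it stops when the force on the tool has changed by that much, and returns True; else False.
- env.move_joints(angles): joint-space move.
- claw.release() and claw.grasp(f_grip=None): open the fingers fully, or close them until they stop; f_grip is the grip in N (None keeps the last).
- env.sleep(seconds).
- env.ik(position, orientation): joint angles nearest the present ones, or None.
- monitor.get_obs(): the state.
- get_image(name): name is "side" or "top" or "wrist"; returns (picture, depth): 384x512x3 uint8, red, green, blue; 384x512 float32, mm along the optical axis (not along the pixel's ray), 0 where there is no reading.
- calibration(name): a dict with "intrinsics" (3x3 intrinsics, pixels), "k1" (the pictures are not rectified: a ray, as slopes to the right and down, at radius r is drawn at 1 + k1 r^2 times it, then the intrinsics apply), "rvec" (rotation vector, rad) and "tvec" (3), from world to camera coordinates, as OpenCV has them. Camera axes: x right, y down, z forward; pixel columns grow to the right and rows downward; lengths in mm; the calibration is good to about 2 mm. A picture is of the moment at which its call begins: read the wrist's pose just before it. calibration takes no time and is no camera call; for the wrist camera it gives the pose at the moment of the call.
A pose or a line that the arm cannot do raises env.Unreachable and nothing moves.
- env.finish_job(): hands the job in, once; it reports no verdict.
The state is a dict: "t": time; "joint_pos": joint angles; "joint_velocities": joint speeds; "effort": joint torques, N m; "tool_pos": TCP position; "tool_rot": TCP orientation; "contact_force": force on the tool from outside, world axes, zero at the start; "torque": the same for the moment, N m; "width": finger opening in mm.
Only numpy, scipy, OpenCV 4.12 (cv2) and the standard library are available. Lean on these libraries where they do the work, as an engineer would, in place of code of your own. Each camera call takes 0.05 s, during which the arm holds its last target.

TASK

Set up the fold-down shelf of the slant-front unit: pull both slide-out supports fully out first, then lower the flap gently onto them. Take the seam pick from its stand and run its tip slowly (about 3 cm a second) along the hinge groove, from the left end to the right end as seen from the robot, then put the pick back in its stand. Stand every tub upright on the lowered flap, none on top of another, and leave the bowl, the jar and the rolling pin alone.

Things in the scene. Friction and masses are not known exactly. Their poses are not given: they have to be found in the camera images.
- unit: fixed steel slant-front cabinet, 340 mm wide; origin on the table below the middle of the hinge line (axis along y at z = 120 mm), x into the cabinet, y to the robot's left. Base 120 mm high, x 0 to 220; side panels at y = +-160; roof (x 75 to 220) with top at z = 200 mm. Hinge groove along y, x -16 to 0 mm: 16 mm wide, 14 deep from floor and flap tops (z = 120)
- flap (a joint): flap angle (rad): 0 shut, leaning 35 degrees back from upright, growing as it swings down to the robot; 2.182 level on the drawn supports (sinks to 2.9 without). Starts at 0 to 0.15. Wooden, 330 mm wide (y), 16 thick, 0.45 kg, 16 to 150 mm from the hinge axis, which lies in the plane of its inner face (its top when level). Stiff hinge (0.45 N m): stays where left
- flap_edge (a point): middle of the flap's free edge, on the inner face, 150 mm from the hinge axis; when shut it stands 43 mm above the roof, so that closed fingers can go down behind it, draw it forward and then push it down
- support_left (a joint): how far the support at the unit's left (y = +125 mm) is drawn out towards the robot (m): 0 home, 0.10 fully out; starts at 0 to 0.03. Wooden bar 18 mm wide, 26 tall, its top 16.5 mm below the hinge axis; at 0 it stands 75 mm out of the cabinet's front, with an end plate 30 mm wide, 6 thick. 3 N of friction
- support_right (a joint): the same for the like support at the unit's right (y = -125 mm)
- support_left_pull (a point): where to pinch the left support across its 18 mm width: on the bar's centre line, 13 mm below its top, 20 mm behind the end plate
- support_right_pull (a point): the same on the right support
- seam0 (a point): point 1 of 6 of the hinge groove from its left end (y = 110 mm in the unit's frame): middle of the groove's width, 6 mm below the flap's top, 8 mm above the groove's bottom
- seam1 (a point): point 2 of 6 of the hinge groove from its left end (y = 66 mm in the unit's frame): middle of the groove's width, 6 mm below the flap's top, 8 mm above the groove's bottom
- seam2 (a point): point 3 of 6 of the hinge groove from its left end (y = 22 mm in the unit's frame): middle of the groove's width, 6 mm below the flap's top, 8 mm above the groove's bottom
- seam3 (a point): point 4 of 6 of the hinge groove from its left end (y = -22 mm in the unit's frame): middle of the groove's width, 6 mm below the flap's top, 8 mm above the groove's bottom
- seam4 (a point): point 5 of 6 of the hinge groove from its left end (y = -66 mm in the unit's frame): middle of the groove's width, 6 mm below the flap's top, 8 mm above the groove's bottom
- seam5 (a point): point 6 of 6 of the hinge groove from its left end (y = -110 mm in the unit's frame): middle of the groove's width, 6 mm below the flap's top, 8 mm above the groove's bottom
- stand: fixed white block 70 x 70 x 80 mm high with a square upright hole 17 mm wide through its middle, which keeps the pick; origin at the centre of the underside
- pick: loose seam pick, 90 g, upright in the stand at the start; origin at its tip (lower end), z up along it. Steel shank 8 mm thick, 75 long; collar 28 mm wide, 8 thick, resting on the stand's top (tip then 5 mm above the table); square black handle 18 x 18 mm, 80 long, its middle 123 mm above the tip, faces along x and y
- tub_a: white lidded ingredient tub, loose, 0.17 to 0.33 kg, 48 (its x) x 84 (its y) x 55 mm, lid 52 x 88 x 6 mm; on the lid's middle an upright grip rib 16 mm thick (x), 56 long (y), 32 tall, its top 93 mm above the underside. Origin: centre of the underside, z up. Two or three alike tubs are present (None if absent)
- tub_b: white lidded ingredient tub, loose, 0.17 to 0.33 kg, 48 (its x) x 84 (its y) x 55 mm, lid 52 x 88 x 6 mm; on the lid's middle an upright grip rib 16 mm thick (x), 56 long (y), 32 tall, its top 93 mm above the underside. Origin: centre of the underside, z up. Two or three alike tubs are present (None if absent)
- tub_c: white lidded ingredient tub, loose, 0.17 to 0.33 kg, 48 (its x) x 84 (its y) x 55 mm, lid 52 x 88 x 6 mm; on the lid's middle an upright grip rib 16 mm thick (x), 56 long (y), 32 tall, its top 93 mm above the underside. Origin: centre of the underside, z up. Two or three alike tubs are present (None if absent)
- bowl: steel mixing bowl, a bystander, 130 mm wide, 60 mm high
- jar: glass jar, a bystander, 90 mm wide, 150 mm high
- rolling_pin: wooden rolling pin, a bystander, 250 mm long, 56 mm thick
Not all that is in view belongs to the job. What is shaped like the tub_a but yellow is not meant. Leave any yellow look-alike of the tub_c alone.

How it is judged:
By the outcome, as a careful person would: the job done as asked, in the order asked, and still so for the second after the job is handed in, with the robot touching nothing.
Of tub_a, tub_b, tub_c only 2 to 3 are there at a start; the rules pass over those that are not, and their reading is None.
At some moment in a run one of tub_a, tub_b, tub_c may be knocked a few centimetres aside while the robot is not near it.
It also fails if it takes over 210 s, if anything falls off the work surface, if the arm or the gripper's body presses on something with over 40 N, if the wrist force passes 120 N, or if a joint passes its speed limit or range.

## Working session

There is one attempt and no reset: what is moved stays moved. The work goes in short steps, each a Python script; the robot and the scene stay as the last script left them, time stands still between calls to the robot, and variables do not carry over. Pictures are saved under pics/ and viewed, and the job is handed in when it is done.

```bash
ls; mkdir -p pics
python3 - <<'E'
from workcell import env, claw, monitor, get_image, calibration
import cv2,numpy as np
for n in("side","top","wrist"):
    c=calibration(n)
    im,d=get_image(n); cv2.imwrite(f"pics/{n}0.png",im[...,::-1]); np.savez(f"pics/{n}0.npz",im=im,d=d,**{k:np.array(v) for k,v in c.items()})
    print(n,c, (d>0).mean())
print(monitor.get_obs())
E
```

```text
pics
side {'intrinsics': array([[373.25833086,   0.        , 256.58017325],
       [  0.        , 373.25833086, 194.51838428],
       [  0.        ,   0.        ,   1.        ]]), 'k1': 0.00700613359864842, 'rvec': array([ 2.12016952, -0.08976385,  0.04619257]), 'tvec': array([-514.08881865,  173.35543897, 1357.22238672])} 0.9960683186848959
top {'intrinsics': array([[412.04580751,   0.        , 264.29450737],
       [  0.        , 412.04580751, 186.73251951],
       [  0.        ,   0.        ,   1.        ]]), 'k1': 0.0250863384459751, 'rvec': array([ 2.17642155, -2.20707264,  0.06937292]), 'tvec': array([ -32.92067226,  512.70432685, 1684.84809705])} 0.9959716796875
wrist {'intrinsics': array([[343.68172486,   0.        , 258.30546273],
       [  0.        , 343.68172486, 189.18268612],
       [  0.        ,   0.        ,   1.        ]]), 'k1': -0.05535540273583492, 'rvec': array([-2.47751816, -1.58389582, -0.18416809]), 'tvec': array([-624.41759478,  -22.20216256,  388.22116664])} 0.99578857421875
{'t': 0.15, 'joint_pos': array([-67.58025896,  23.94006508,  -0.5880995 ,  92.47612128,
         0.26989233,  63.63842287,  -3.03656688]), 'joint_velocities': array([ 0.0008042 , -0.07047919, -0.02248609, -0.12499172, -0.0799601 ,
       -0.05794113, -0.04329118]), 'effort': array([ 1.03305516e-03, -8.51535988e+01,  6.38397317e-01, -4.26129162e+01,
       -4.89309977e-02,  1.71228172e-02, -6.45188905e-06]), 'tool_pos': array([262.05363209, 567.12253342, 226.9813095 ]), 'tool_rot': array([-1.79946995e+02,  5.89467281e-03,  1.55201269e+02]), 'contact_force': array([-0.12320282,  0.53108062,  0.24343122]), 'torque': array([-0.04440859, -0.01681987,  0.03869607]), 'width': 93.6837669274706}
```

View pics/top0.png

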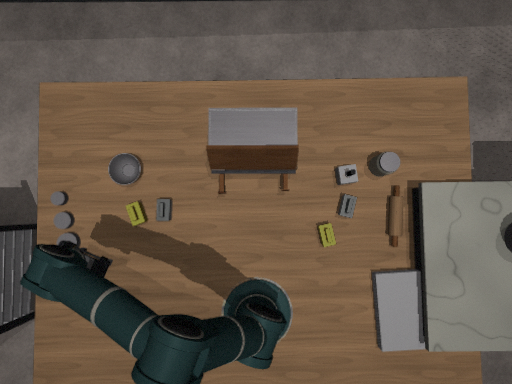

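View pics/side0.png

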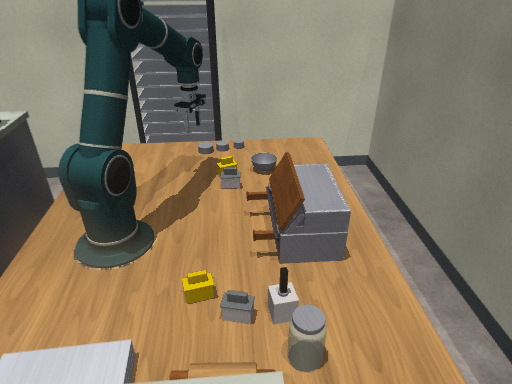

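View pics/wrist0.png

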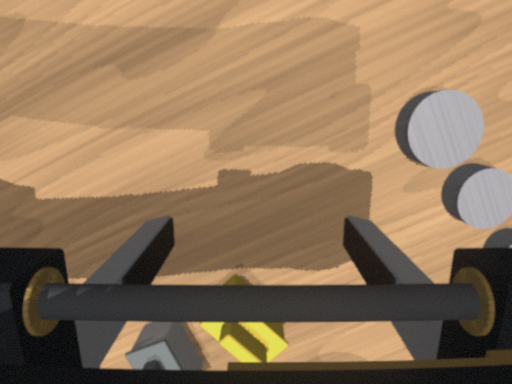

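Two grey-lit "white" tubs are at top-view (164,209) and (347,205). The yellow look-alikes are at (136,212) and (327,234). The unit is around (252,140), the stand and pick at (347,174), the jar at (388,163), the bowl at (125,169) and the rolling pin at (394,216). I'll check the tub choice in a crop and measure.

```bash
cat > h.py <<'E'
import numpy as np,cv2
def load(f):
    z=np.load(f); return z['im'],z['d'],z
def world_pts(d,c):
    K=np.array(c['intrinsics']);k1=float(c['k1'])
    R=cv2.Rodrigues(np.array(c['rvec'],float))[0];t=np.array(c['tvec'],float).ravel()
    v,u=np.mgrid[:d.shape[0],:d.shape[1]].astype(float)
    p=cv2.undistortPoints(np.stack([u,v],-1).reshape(-1,1,2),K,np.array([k1,0,0,0])).reshape(d.shape+(2,))
    P=np.dstack([p[...,0]*d,p[...,1]*d,d])
    return (P-t)@R     # R^T (P-t)
def ray_plane(uv,c,z):
    K=np.array(c['intrinsics']);k1=float(c['k1'])
    R=cv2.Rodrigues(np.array(c['rvec'],float))[0];t=np.array(c['tvec'],float).ravel()
    p=cv2.undistortPoints(np.array(uv,float).reshape(-1,1,2),K,np.array([k1,0,0,0])).reshape(-1,2)
    D=np.c_[p,np.ones(len(p))]@R; C=-t@R
    return C+D*((z-C[2])/D[:,2])[:,None]
def proj(P,c):
    return cv2.projectPoints(np.array(P,float).reshape(-1,1,3),np.array(c['rvec'],float),np.array(c['tvec'],float),np.array(c['intrinsics']),np.array([float(c['k1']),0,0,0]))[0].reshape(-1,2)
E
python3 - <<'E'
from h import *
im,d,c=load('pics/top0.npz')
W=world_pts(d,c); np.set_printoptions(precision=1,suppress=True)
print('table z',np.median(W[300:370,60:80,2]),np.median(W[230:260,180:230,2]),W[300,300])
for n,(u,v) in dict(tubL=(164,209),tubR=(347,205),yL=(136,212),yR=(327,234),stand=(340,174),jar=(388,163),bowl=(125,169),pin=(394,216),roof=(252,125)).items(): print(n,W[v,u])
# roof
m=(abs(W[...,2]-200)<8); m[:,:200]=0;m[:,310:]=0;m[180:]=0
n,l,s,ce=cv2.connectedComponentsWithStats(m.astype(np.uint8)); i=1+np.argmax(s[1:,4]); print(s[i])
r=cv2.minAreaRect(W[l==i][:,:2].astype(np.float32)); print('roof',r,cv2.boxPoints(r),np.median(W[l==i][:,2]))
# high flap edge
m=(W[...,2]>215); m[:,:200]=0;m[:,310:]=0;m[200:]=0
r=cv2.minAreaRect(W[m][:,:2].astype(np.float32)); print('flap>215',r,m.sum(),W[m][:,2].max())
cv2.imwrite('pics/c1.png',cv2.resize(im[90:250,110:420,::-1],None,fx=2.5,fy=2.5,interpolation=cv2.INTER_CUBIC))
E
```

```text
table z 0.3734659202814763 0.04380961007783059 [  47.4 -179.5    1.2]
tubL [425.8 359.1  72.7]
tubR [ 431.3 -366.    80.4]
yL [415.6 474.1  58. ]
yR [ 319.  -282.2   93.8]
stand [ 554.5 -341.    83.3]
jar [ 588.5 -513.3  145.3]
bowl [594.4 536.1   6.7]
pin [ 385.1 -557.9   54.9]
roof [ 409.   -35.  1712.9]
[ 209  108   89   37 3210]
roof ((727.5936889648438, -0.6965484619140625), (327.6535949707031, 137.67257690429688), 89.26422882080078) [[ 656.7 -163.6]
 [ 794.3 -165.4]
 [ 798.5  162.2]
 [ 660.9  164. ]] 200.13591303169775
flap>215 ((529.1806640625, 3.5840301513671875), (328.85504150390625, 239.10928344726562), 89.1097183227539) 1151 1712.934511099286
```

View pics/c1.png

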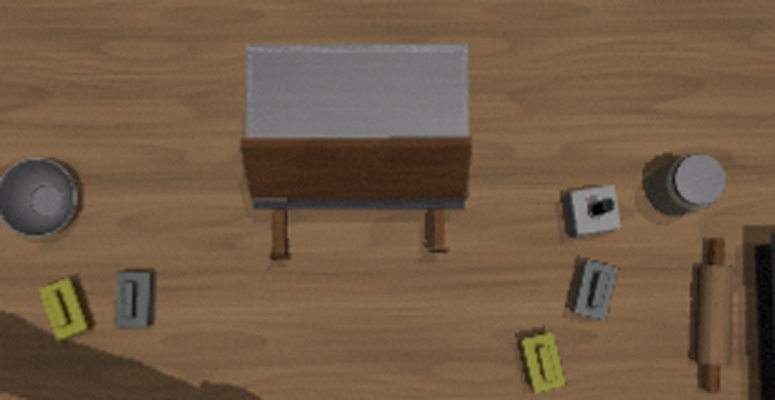

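Run:
```python
from workcell import env, claw, monitor, get_image, calibration
from h import *
np.set_printoptions(precision=1,suppress=True)
c=calibration('wrist');R=cv2.Rodrigues(c['rvec'])[0];o=monitor.get_obs()
C=-R.T@c['tvec']
from scipy.spatial.transform import Rotation as S
T=S.from_euler('xyz',o['tool_rot'],degrees=True).as_matrix()
print('cam in tool',T.T@(C-o['tool_pos']),'\n axes in tool',T.T@R.T)
for yaw in(0,90,180,-90):
  for p in([450,0,450],[430,125,95],[430,-125,95],[600,0,230],[560,-340,150]):
    print(yaw,p,env.ik(p,[180,0,yaw]))
```

```text
cam in tool [  67.4   -0.3 -155.9] 
 axes in tool [[-0.  -1.  -0.2]
 [ 1.  -0.   0. ]
 [-0.  -0.2  1. ]]
0 [450, 0, 450] [-44.9  -4.5  38.5  96.8   2.8  86.7 -96.6]
0 [430, 125, 95] [-50.6  20.1  35.5 124.3 -17.9  40.6 -93.1]
0 [430, -125, 95] [-37.9  30.3  62.  124.7 -37.8  46.6 -41.5]
0 [600, 0, 230] [-34.2  25.8  41.7  97.1 -18.7  64.3 -77. ]
0 [560, -340, 150] [ -7.6  43.6  55.8  93.1 -39.   64.8 -31.8]
90 [450, 0, 450] [-41.7  -4.2  35.6  96.7   2.5  86.7  -6.3]
90 [430, 125, 95] [-41.1  18.3  24.1 124.  -11.5  39.8  -9.2]
90 [430, -125, 95] [-31.7  25.4  52.8 124.6 -29.8  43.4  40.8]
90 [600, 0, 230] [-29.8  24.3  35.5  97.  -15.5  63.7  10.2]
90 [560, -340, 150] [ -7.6  43.5  55.6  93.1 -38.9  64.7  58.1]
180 [450, 0, 450] [-35.2  -3.7  29.6  96.6   1.8  86.6  84.3]
180 [430, 125, 95] [-29.9  17.3  11.2 123.7  -5.2  39.5  74.8]
180 [430, -125, 95] [-17.6  19.9  34.8 124.3 -17.4  40.5 119. ]
180 [600, 0, 230] [-18.9  22.1  20.6  96.6  -8.6  62.8  94.3]
180 [560, -340, 150] [ -0.7  38.   43.1  92.9 -28.8  60.8 140.7]
-90 [450, 0, 450] None
-90 [430, 125, 95] [-15.4  17.2  -5.4 123.2   2.5  39.7 157.5]
-90 [430, -125, 95] [ -38.1   30.6   62.3  124.7  -38.1   46.8 -131.2]
-90 [600, 0, 230] [ -46.3   33.9   62.1   97.5  -32.    68.5 -155.9]
-90 [560, -340, 150] [ -10.4   47.1   61.9   93.2  -44.3   67.5 -118.1]
```

Run:
```python
from workcell import env, claw, monitor, get_image, calibration
from h import *
def snap(n,f):
    c=calibration(n); im,d=get_image(n); cv2.imwrite(f"pics/{f}.png",im[...,::-1]); np.savez(f"pics/{f}.npz",im=im,d=d,**{k:np.array(v) for k,v in c.items()})
env.move_linear([262,567,400],vel=250)
env.move_ptp([500,0,470],[180,0,0])
snap('wrist','w1');snap('top','t1');snap('side','s1')
print(monitor.get_obs()['t'],monitor.get_obs()['joint_pos'])
```

```text
3.3583 [-40.4986013    3.12440207  39.26588572  88.69656221  -1.96417627
  88.89861054 -91.16277911]
```

View pics/w1.png

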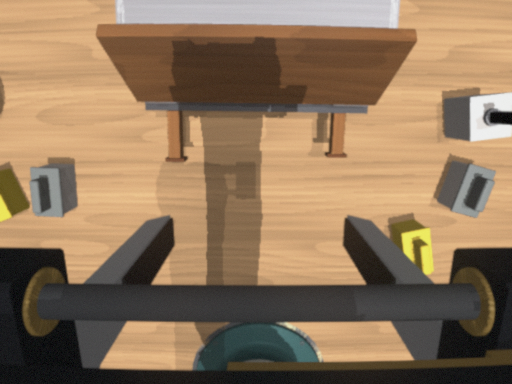

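View pics/t1.png

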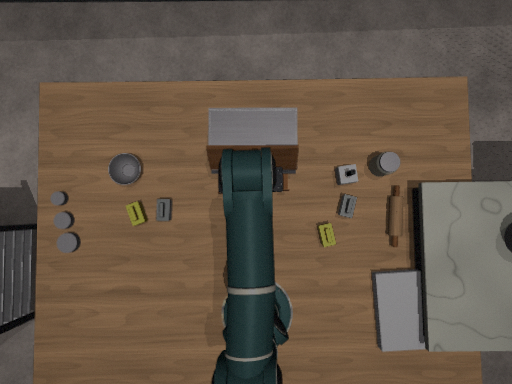

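Run:
```python
from h import *
np.set_printoptions(precision=1,suppress=True)
im,d,c=load('pics/w1.npz'); W=world_pts(d,c)
im2=im[...,::-1][0:230,60:500]
cv2.imwrite('pics/c2.png',cv2.resize(im2[85:175,80:300],None,fx=3.5,fy=3.5,interpolation=cv2.INTER_CUBIC))
print('table',np.median(W[150:240,120:140,2]))
for v in range(20,175,5): print(v,W[v,176],W[v,256],W[v,337])
for v in (120,130,140,155,158):
    r=W[v,:,2]; idx=np.where((abs(r-100)<20))[0]; print(v,idx[(idx>150)&(idx<360)])
```

```text
table -0.988036670192141
20 [666.2  97.4 198.1] [665.5   4.3 199. ] [666.2 -89.7 199. ]
25 [648.8  85.6 251.5] [648.6   3.9 250.4] [661.1 -90.3 197. ]
30 [643.1  84.9 255.3] [642.9   3.9 254.7] [643.5 -78.2 254.6]
35 [637.7  84.4 258.3] [637.6   3.9 257.3] [638.6 -78.4 255. ]
40 [634.2  86.2 251.3] [633.9   3.9 250.9] [633.6 -78.4 255.8]
45 [630.3  87.7 245.8] [629.8   3.9 246.3] [629.9 -80.1 249. ]
50 [626.7  90.  236.5] [625.8   4.  240.1] [626.3 -82.1 240.6]
55 [622.8  92.1 228.3] [621.8   4.  232.8] [622.5 -84.1 232.1]
60 [618.4  93.8 221.8] [617.7   4.1 224.2] [617.9 -85.4 227.3]
65 [613.9  95.8 214.1] [613.2   4.1 217.1] [613.6 -87.6 218.4]
70 [609.3  98.  205.5] [608.7   4.2 207.9] [608.9 -89.3 211.5]
75 [604.3 100.  198. ] [604.    4.3 198.5] [604.2 -91.7 201.8]
80 [599.2 102.3 189. ] [598.9   4.3 189.2] [599.2 -93.9 193.1]
85 [593.9 105.  178.9] [593.7   4.4 179.3] [593.8 -96.  184.9]
90 [588.5 108.5 165. ] [588.2   4.5 167.7] [588.5 -99.1 172.1]
95 [582.5 110.8 156.1] [582.2   4.5 160.4] [ 582.7 -101.8  161. ]
100 [576.3 113.6 145.4] [576.    4.6 150. ] [ 576.5 -104.3  151.
[... 855 characters left out ...]
3.1 -144.2   -1.8]
170 [453.1 154.4  -2. ] [453.3   5.7  -1.8] [ 453.9 -144.5   -0.9]
120 [167 168 169 170 171 172 173 174 175 176 177 178 179 180 181 330 331 332
 333 334 335 336 337 338 339 340 341 342 343 344]
130 [167 168 169 170 171 172 173 174 175 176 177 178 179 180 181 331 332 333
 334 335 336 337 338 339 340 341 342 343]
140 [168 169 170 171 172 173 174 175 176 177 178 179 180 181 182 330 331 332
 333 334 335 336 337 338 339 340 341 342 343]
155 [169 170 171 172 173 174 175 176 177 178 179 180 181 182 325 326 327 328
 329 330 331 332 333 334 335 336 337 338 339 340 341 342 343 344 345 346]
158 [165 166 167 168 169 170 171 172 173 174 175 176 177 178 179 180 181 182
 183 184 185 186]
```

View pics/c2.png

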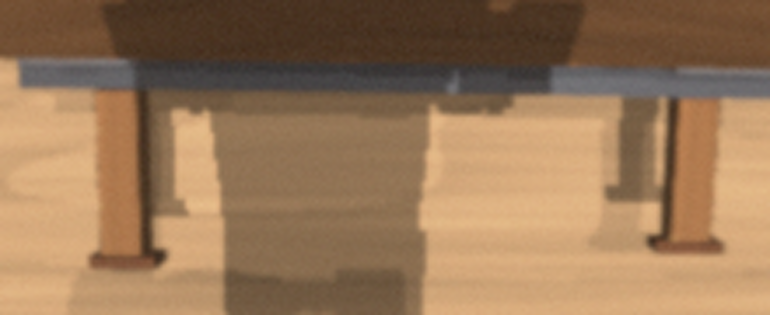

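Run:
```python
from h import *
np.set_printoptions(precision=2,suppress=True)
im,d,c=load('pics/w1.npz'); W=world_pts(d,c)
# ledge front edge: last row with z>70 between bars
pts=[]
for u in list(range(190,322,2)):
    col=W[95:135,u,2]; v=95+np.where(col>60)[0].max()+0.5; pts.append((u,v))
P=ray_plane(pts,c,106); f=np.polyfit(P[:,1],P[:,0],1); print('ledge x at y=0',f[1],'yaw',-np.degrees(np.arctan(f[0])),'rms',np.std(P[:,0]-np.polyval(f,P[:,1])))
# ledge ends
g=im.astype(int)
row=W[108,:,2]; idx=np.where(row>85)[0]; idx=idx[(idx>100)&(idx<420)];print('ledge ends',idx[[0,-1]],ray_plane([(idx[0]-.5,108),(idx[-1]+.5,108)],c,106))
# bars by brightness
for side,(a,b) in dict(L=(160,190),R=(322,352)).items():
    cs=[]
    for v in range(118,150):
        r=g[v,a:b]; sc=r[:,0]-r[:,2]   # redness
        top=(sc>r.mean()*0) & (W[v,a:b,2]>95)
        i=np.where(top)[0]; cs.append([(a+i[0]-.5,v),(a+i[-1]+.5,v)])
    cs=np.array(cs,float); A=ray_plane(cs[:,0],c,103.5);B=ray_plane(cs[:,1],c,103.5)
    wdt=A[:,1]-B[:,1]; print(side,'width',np.median(wdt)); 
    out=A if side=='L' else B
    f=np.polyfit(out[:,0],out[:,1],1); print(' outer edge y at x=520:',np.polyval(f,520),'slope',f[0], 'center?',np.polyval(f,520)+(-9 if side=='L' else 9))
    cu=176 if side=='L' else 336
    # front of end plate
    ve=[max(v for v in range(140,170) if W[v,u,2]>60)+.5 for u in range(cu-4,cu+5)]
    print(' end x',np.median(ray_plane([(cu,np.median(ve))],c,103.5),axis=0))
# roof back from top
# flap top edge inner: find max z row
for (y,n) in((190,'tub'),):pass
# tub, stand: 
m=(W[...,2]>84)&(W[...,2]<102)
for n,(a,b,cc,dd) in dict(tubL=(150,225,20,85),tubR=(150,225,430,500)).items():
    q=W[a:b,cc:dd]; mm=(q[...,2]>84)&(q[...,2]<100); r=cv2.minAreaRect(q[mm][:,:2].astype(np.float32)); print(n,'rib',r,mm.sum(),np.median(q[mm][:,2]))
q=W[85:145,440:512]; mm=abs(q[...,2]-80)<4; print('stand top',cv2.minAreaRect(q[mm][:,:2].astype(np.float32)),mm.sum())
```

```text
ledge x at y=0 559.4879516811458 yaw -1.2812413685412345 rms 4.656737656453585
ledge ends [146 367] [[ 565.92  169.06  106.  ]
 [ 566.41 -160.47  106.  ]]
L width 19.72128627128034
 outer edge y at x=520: 139.4659996494097 slope -0.00904382517105497 center? 130.4659996494097
 end x [485.27 127.99 103.5 ]
R width 18.338985360072833
 outer edge y at x=520: -127.98416675110396 slope -0.016319819663492708 center? -118.98416675110396
 end x [ 491.86 -117.67  103.5 ]
tubL rib ((425.73736572265625, 368.9546203613281), (16.22814178466797, 55.102115631103516), 86.432373046875) 361 91.29539703855653
tubR rib ((428.8089294433594, -370.831298828125), (16.909076690673828, 55.38590621948242), 74.94560241699219) 361 90.69317071607263
stand top ((556.0470581054688, -370.587158203125), (70.81311798095703, 71.90577697753906), 7.951898097991943) 1452
```

```bash
cat >> h.py <<'E'
def snap(n,f):
    from workcell import get_image,calibration
    c=calibration(n); im,d=get_image(n); cv2.imwrite(f"pics/{f}.png",im[...,::-1]); np.savez(f"pics/{f}.npz",im=im,d=d,**{k:np.array(v) for k,v in c.items()})
    return im,d,c
UO=np.array([575.5,4.0]);UY=np.radians(-0.8)
def U(x,y):  # unit frame -> world xy
    cs,sn=np.cos(UY),np.sin(UY); return UO+np.array([cs*x-sn*y,sn*x+cs*y])
E
python3 - <<'E'
from workcell import env, claw, monitor
from h import *
np.set_printoptions(precision=1,suppress=True)
ori=[180,0,-0.8]
env.move_ptp([511,130,260],ori)
env.move_linear([511,130,94],vel=120,stop_force=15)
print(monitor.get_obs()['tool_pos'],monitor.get_obs()['contact_force'])
claw.grasp(30); o=monitor.get_obs(); print(o['width'],o['tool_pos'],o['contact_force'])
E
```

```text
[511.3 130.1  94.6] [ 0.3 -0.   0.1]
18.041997337573644 [511. 130.  94.] [-0.2 -0.4 -0.1]
```

Run:
```python
from workcell import env, claw, monitor
from h import *
np.set_printoptions(precision=1,suppress=True)
d=110; p=np.array([511,130])+d*np.array([-np.cos(UY),-np.sin(UY)])
print(env.move_linear([*p,94],vel=50,stop_force=14))
o=monitor.get_obs(); print(o['t'],o['width'],o['tool_pos'],o['contact_force'])
snap('top','t2')
```

```text
True
8.5833 18.076364369374872 [423.8 131.2  94.1] [ 1.8 -1.3  1.6]
```

Run:
```python
from workcell import env, claw, monitor
from h import *
np.set_printoptions(precision=1,suppress=True)
ori=[180,0,-0.8]
claw.release()
env.move_linear([424,131,190],vel=200)
env.move_ptp([518,-119,200],ori)
env.move_linear([518,-119,94],vel=120,stop_force=15)
claw.grasp(30); o=monitor.get_obs(); print(o['width'],o['tool_pos'],o['contact_force'])
p=np.array([518,-119])+115*np.array([-np.cos(UY),-np.sin(UY)])
if o['width']>16: print(env.move_linear([*p,94],vel=50,stop_force=14))
o=monitor.get_obs(); print(o['t'],o['width'],o['tool_pos'],o['contact_force'])
claw.release()
env.move_linear([o['tool_pos'][0],o['tool_pos'][1],200],vel=200)
env.move_ptp([500,0,470],[180,0,0])
snap('wrist','w3')
```

```text
17.843348253214362 [ 518.  -120.1   94. ] [ 0.6 -6.5 -3. ]
True
15.4583 17.73665549109053 [ 420.6 -118.8   94.1] [ 1.5 -1.5 -0.4]
```

View pics/w3.png

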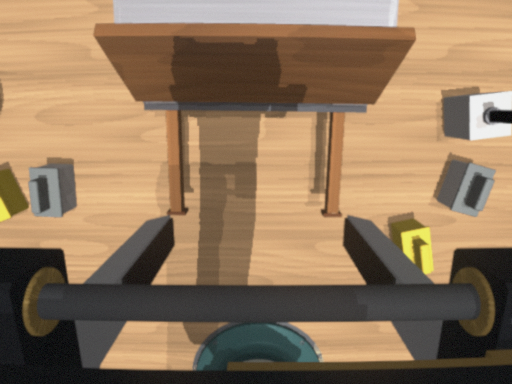

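Run:
```python
from workcell import env, claw, monitor
from h import *
np.set_printoptions(precision=1,suppress=True)
im,d,c=load('pics/w3.npz'); W=world_pts(d,c)
for cu in(176,331):
    ve=[max(v for v in range(195,225) if W[v,u,2]>60)+.5 for u in range(cu-4,cu+5)]
    print('end',ray_plane([(cu,np.median(ve))],c,103.5))
ori=[180,0,-0.8]
claw.grasp(10)
def tip(xc,z): # front lower corner local x, tip z -> TCP
    return [*U(xc+8,0),z+22]
p=tip(73+14,300); env.move_ptp(p,ori)
print(env.move_linear(tip(73+14,226),vel=100,stop_force=8))
o=monitor.get_obs();print(o['t'],o['tool_pos'],o['contact_force'])
for phi in (29,20,10,0):
    a=np.radians(phi); s=env.move_linear(tip(150*np.sin(a),120+150*np.cos(a)-25),vel=80,stop_force=25)
    o=monitor.get_obs();print(phi,s,o['tool_pos'],o['contact_force'])
    if s: break
print(o['t']); snap('side','s4')
```

```text
end [[398.1 131.3 103.5]]
end [[ 396.3 -115.7  103.5]]
False
21.875 [670.7   2.5 248.6] [ 0.3 -0.   0.2]
29 False [656.2   3.1 248.7] [-1.1  0.5  0. ]
20 False [634.9   3.4 258. ] [ 0.2 -0.1  0.9]
10 False [609.6   3.8 264.7] [ 0.1 -0.1 -0.9]
0 False [583.5   4.1 267.1] [0.1 0.1 0.3]
23.5917
```

View pics/s4.png

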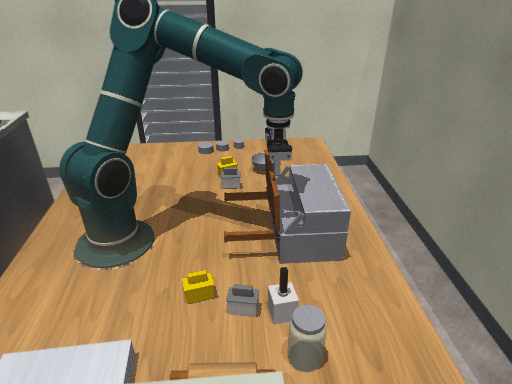

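The side view shows the flap about upright at (271,190) with both supports out. I'll continue down along the arc.

Run:
```python
from workcell import env, claw, monitor
from h import *
np.set_printoptions(precision=1,suppress=True)
def tip(xc,z): return [*U(xc+8,0),z+22]
for phi,v in ((-12,80),(-25,80),(-38,80),(-50,80),(-62,60),(-72,40),(-80,30),(-86,25),(-92,15)):
    a=np.radians(phi); s=env.move_linear(tip(125*np.sin(a),120+125*np.cos(a)),vel=v,stop_force=25 if phi>-80 else 14)
    o=monitor.get_obs();print(phi,s,o['tool_pos'],o['contact_force'])
    if s: break
print(o['t']); 
p=o['tool_pos'];env.move_linear([p[0],p[1],p[2]+90],vel=150)
env.move_ptp([480,0,450],[180,0,0]); snap('wrist','w5');snap('side','s5')
```

```text
-12 False [557.5   4.4 264.4] [ 0.  -1.1  0.3]
-25 False [530.8   4.8 255.4] [ 0.5 -0.1 -0.7]
-38 False [506.7   5.1 240.6] [-0.2  0.1  0.5]
-50 False [487.8   5.3 222.5] [ 0.6 -1.2 -0.1]
-62 False [473.    5.5 200.6] [-0.3  0.2 -0.2]
-72 False [464.6   5.5 180.6] [ 0.6  0.  -0.4]
-80 False [460.4   5.5 163.7] [ 0.1  0.8 -0.1]
-86 False [458.8   5.6 150.7] [ 0.  -0.2 -0.3]
-92 True [458.8   5.6 141.7] [-4.6  1.2 17. ]
28.9083
```

View pics/w5.png

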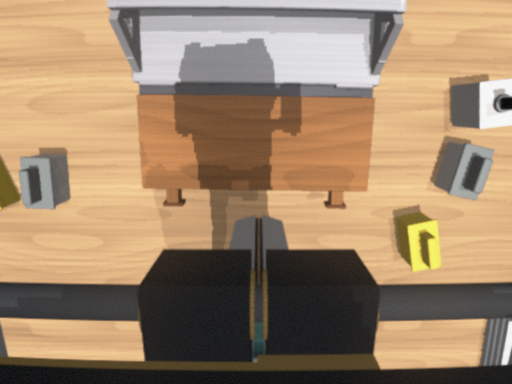

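View pics/s5.png

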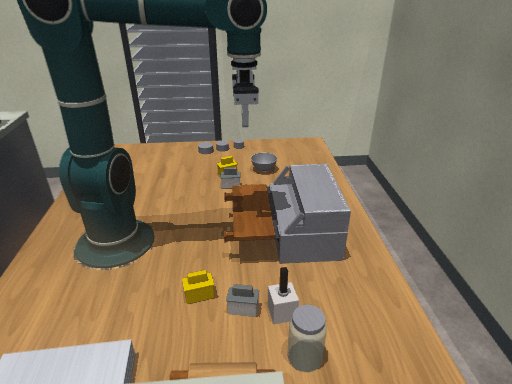

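Run:
```python
from h import *
np.set_printoptions(precision=2,suppress=True)
im,d,c=load('pics/w5.npz'); W=world_pts(d,c); g=im.astype(float)
print('flap z',np.median(W[100:180,150:230,2]),np.median(W[100:180,300:360,2]),'floor',np.median(W[65:78,300:350,2]))
red=g[...,0]-g[...,2]
E=[];F=[];G=[]
for u in list(range(150,225,3))+list(range(290,365,3)):
    col=red[60:215,u]; on=col>25
    # inner edge of flap: first crossing
    seg=np.where(on[:60])[0]; v=60+seg[0]
    a,b=red[v-1,u],red[v,u]; E.append((u,v-1+(25-a)/(b-a)))
    # step floor->groove (brightness drop)
    gr=g[60:100,u].mean(1); k=np.argmin(np.diff(gr)); G.append((u,60+k+.5))
for n,p in (('flap inner',E),('floor edge',G)):
    P=ray_plane(p,c,120); 
    for _ in range(3):
        f=np.polyfit(P[:,1],P[:,0],1); r=P[:,0]-np.polyval(f,P[:,1]); P=P[abs(r)<max(1.5,2*r.std())]
    print(n,'x(y=0)',f[1],'yaw',-np.degrees(np.arctan(f[0])),'rms',r.std(),len(P))
m=(W[...,2]>108)&(red>20);m[:98]=0;m[185:]=0
q=W[m]; r=cv2.minAreaRect(q[:,:2].astype(np.float32)); print(r,cv2.boxPoints(r))
pts=[]
for v in range(105,180,5):
    i=np.where(m[v])[0]; A=ray_plane([(i[0]-.5,v),(i[-1]+.5,v)],c,120); pts.append([A[0,0],A[0,1],A[1,1]])
pts=np.array(pts); print(np.c_[pts,pts[:,1:].mean(1),pts[:,1]-pts[:,2]])
# tubs & stand
for n,(a,b,cc,dd) in dict(tubL=(150,215,15,75),tubR=(135,205,430,500)).items():
    q=W[a:b,cc:dd]; mm=(q[...,2]>84)&(q[...,2]<100); r=cv2.minAreaRect(q[mm][:,:2].astype(np.float32)); print(n,'rib',r,mm.sum(),np.median(q[mm][:,2]))
```

```text
flap z 118.50038450007807 118.33483072907873 floor 118.7338148088042
flap inner x(y=0) 562.2525701066809 yaw -0.8107022818894395 rms 0.25286047296639375 50
floor edge x(y=0) 577.2977343723468 yaw -0.7417352882216305 rms 1.9297115029322858 50
((497.6198425292969, 4.9496307373046875), (122.28675842285156, 331.19122314453125), 0.019061990082263947) [[ 436.42  170.52]
 [ 436.53 -160.67]
 [ 558.82 -160.63]
 [ 558.71  170.57]]
[[ 550.07  241.7  -159.48   41.11  401.18]
 [ 543.79  281.51 -219.34   31.09  500.85]
 [ 535.64  169.04 -159.03    5.    328.07]
 [ 528.85  178.03 -158.1     9.96  336.13]
 [ 521.89  168.63 -238.66  -35.02  407.29]
 [ 514.96  169.14 -284.81  -57.84  453.95]
 [ 507.99  169.66 -158.16    5.75  327.81]
 [ 500.97  168.75 -353.08  -92.17  521.83]
 [ 493.92  169.28 -157.73    5.77  327.01]
 [ 486.82  169.81 -158.25    5.78  328.06]
 [ 479.68  171.8  -157.32    7.24  329.12]
 [ 472.49  169.46 -216.07  -23.31  385.52]
 [ 465.25  170.01 -156.92    6.54  326.93]
 [ 457.97  169.11 -219.    -24.95  388.11]
 [ 450.65  169.67 -361.45  -95.89  531.12]]
tubL rib ((425.5182800292969, 369.50494384765625), (17.85173988342285, 55.841583251953125), 87.26387023925781) 412 91.33836868889304
tubR rib ((444.20501708984375, -349.1981506347656), (17.720325469970703, 55.671878814697266), 79.4184799194336) 408 90.75435085823364
```

View first.

```bash
sed -i 's/UO=np.array.*/UO=np.array([577.2,4.3]);UY=np.radians(-0.8)/' h.py
python3 - <<'E'
from workcell import env, claw, monitor
from h import *
env.move_ptp([500,-365,330],[180,0,0]); claw.release()
snap('wrist','w6'); print(monitor.get_obs()['t'])
E
```

```text
33.75
```

View pics/w6.png

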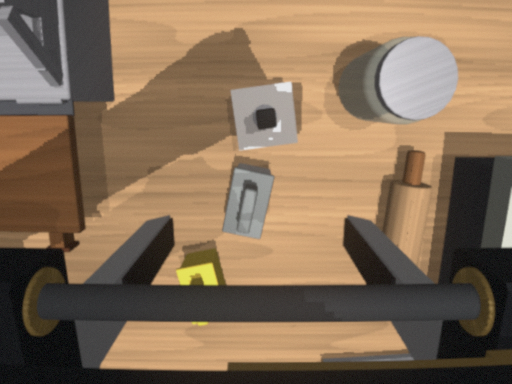

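Run:
```python
from h import *
np.set_printoptions(precision=1,suppress=True)
im,d,c=load('pics/w6.npz'); W=world_pts(d,c)
m=(W[...,2]>155)&(W[...,2]<180); m[:90]=0;m[140:]=0;m[:,:240]=0;m[:,295:]=0
ys,xs=np.where(m); print(len(ys),np.median(W[m][:,2]))
r=cv2.minAreaRect(np.c_[xs,ys].astype(np.float32)); print(r)
b=cv2.boxPoints(r); print(ray_plane(b,c,168),ray_plane([r[0]],c,168))
q=W[70:160,220:310]; mm=abs(q[...,2]-79)<5; r=cv2.minAreaRect(q[mm][:,:2].astype(np.float32)); print('stand',r)
q=W[150:245,215:280]; mm=(q[...,2]>84)&(q[...,2]<100); r=cv2.minAreaRect(q[mm][:,:2].astype(np.float32)); print('tubR rib',r,mm.sum(),np.median(q[mm][:,2]))
cv2.imwrite('pics/c6.png',cv2.resize(im[75:160,220:310,::-1],None,fx=6,fy=6,interpolation=cv2.INTER_CUBIC))
```

```text
389 166.5326126964596
((266.0538330078125, 118.43077087402344), (19.969593048095703, 19.597488403320312), 82.87498474121094)
[[ 563.8 -361.7  168. ]
 [ 566.  -379.2  168. ]
 [ 548.3 -381.6  168. ]
 [ 546.1 -363.9  168. ]] [[ 556.1 -371.6  168. ]]
stand ((556.009521484375, -371.5909423828125), (70.57846069335938, 70.28800201416016), 7.644155979156494)
tubR rib ((444.59515380859375, -350.48992919921875), (16.0277156829834, 55.83964157104492), 77.77145385742188) 598 91.46003011656484
```

View pics/c6.png

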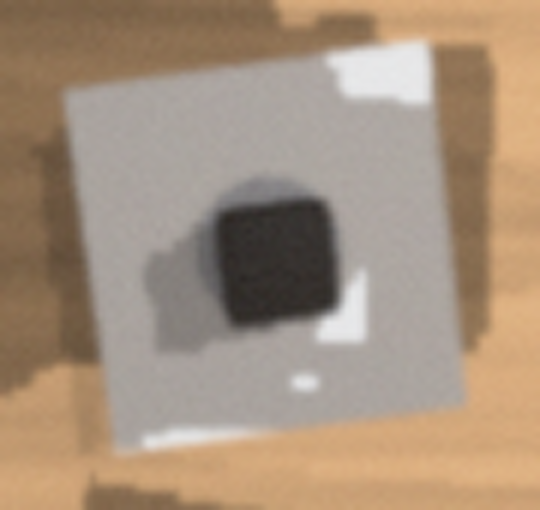

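Run:
```python
from workcell import env, claw, monitor
from h import *
np.set_printoptions(precision=1,suppress=True)
o=[180,0,7.5]
env.move_ptp([556.1,-371.6,250],o)
print(env.move_linear([556.1,-371.6,131],vel=100,stop_force=10))
claw.grasp(40); s=monitor.get_obs(); print(s['width'],s['tool_pos'],s['contact_force'])
env.move_linear([556.1,-371.6,136],vel=30); s=monitor.get_obs(); print(s['contact_force'])
env.move_linear([556.1,-371.6,345],vel=150); s=monitor.get_obs(); print(s['t'],s['width'],s['contact_force'])
env.move_ptp([*U(-8,118),345],[180,0,-0.8])
env.move_linear([*U(-8,118),262],vel=120)
snap('wrist','w7');snap('side','s7'); print(monitor.get_obs()['t'],monitor.get_obs()['tool_pos'])
```

```text
False
17.802372873994877 [ 556.1 -371.6  131. ] [ 0.8 -0.7 -0.5]
[-0.1 -0.1 -0.7]
38.575 17.912897160400473 [-0.2 -0.7 -0.8]
41.3167 [571.2 122.4 262.7]
```

View pics/w7.png

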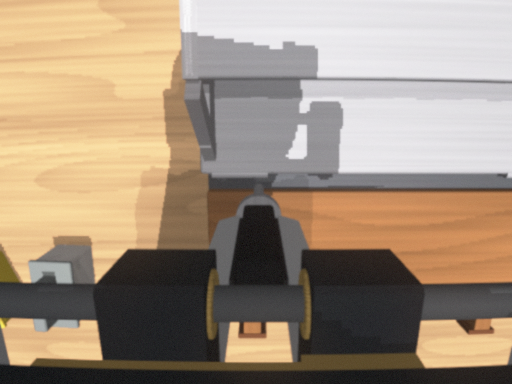

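View pics/s7.png

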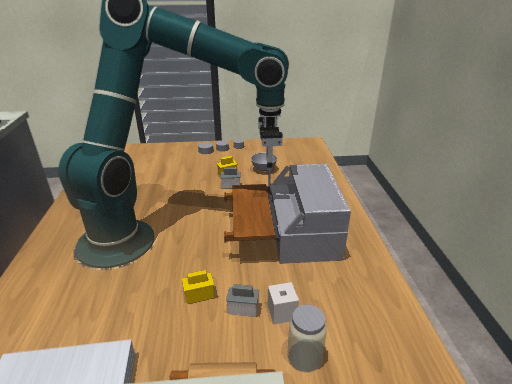

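Run:
```python
from workcell import env, claw, monitor
from h import *
np.set_printoptions(precision=2,suppress=True)
s=env.move_linear([*U(-8,118),240],vel=40,stop_force=5); o=monitor.get_obs(); print('down',s,o['tool_pos'],o['contact_force'])
if not s:
    for dx in(-8,8):
        s=env.move_linear([*U(-8+dx,118),240],vel=12,stop_force=2.5); o=monitor.get_obs(); print(dx,s,o['tool_pos']-[*U(-8,118),240],o['contact_force'])
        env.move_linear([*U(-8,118),240],vel=30)
    print(monitor.get_obs()['contact_force'],monitor.get_obs()['t'])
```

```text
down False [570.93 122.33 240.07] [ 0.79 -0.3  -0.89]
-8 True [-3.56  0.07  0.04] [ 2.26 -0.89  0.88]
8 True [ 5.24 -0.04 -0.53] [-1.31  0.88 -1.86]
[ 0.92 -0.25 -0.01] 43.5583
```

Run:
```python
from workcell import env, claw, monitor
from h import *
np.set_printoptions(precision=2,suppress=True)
X=-7.2
env.move_linear([*U(X,118),240],vel=20)
t=monitor.get_obs()['t']
s=env.move_linear([*U(X,-118),240],vel=29,stop_force=10); o=monitor.get_obs(); print(s,o['tool_pos'],U(X,-118),o['contact_force'],o['width'],o['t']-t)
snap('wrist','w8')
```

```text
False [ 568.35 -113.58  239.98] [ 568.35 -113.59] [-0.17  0.23 -1.23] 17.932439428120883 8.291699999999999
```

View pics/w8.png

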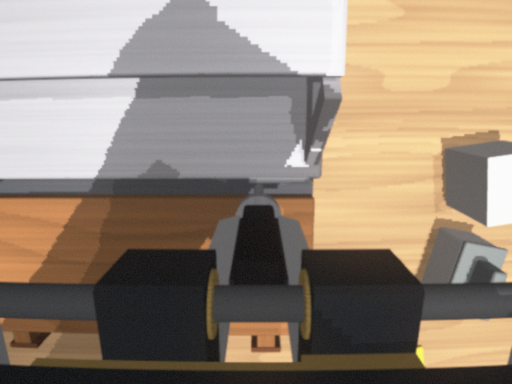

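The wrist view shows the tip still in the groove at (258,187), at its right end. Next I return the pick.

Run:
```python
from workcell import env, claw, monitor
from h import *
np.set_printoptions(precision=2,suppress=True)
p=U(-7.2,-118)
env.move_linear([*p,345],vel=150)
env.move_ptp([556.1,-371.6,345],[180,0,7.5])
env.move_linear([556.1,-371.6,222],vel=150)
s=env.move_linear([556.1,-371.6,180],vel=50,stop_force=6); o=monitor.get_obs(); print(s,o['tool_pos'],o['contact_force'])
if not s:
    s=env.move_linear([556.1,-371.6,131],vel=60,stop_force=6); o=monitor.get_obs(); print(s,o['tool_pos'],o['contact_force'],o['t'])
```

```text
False [ 556.19 -371.76  180.31] [ 0.15  0.32 -1.2 ]
True [ 555.76 -371.34  130.95] [-1.79  0.74  8.15] 56.7583
```

Run:
```python
from workcell import env, claw, monitor
from h import *
np.set_printoptions(precision=2,suppress=True)
claw.release()
env.move_linear([556.1,-371.6,260],vel=150)
env.move_ptp([470,-355,330],[180,0,0])
im,d,c=snap('wrist','w9');snap('side','s9');W=world_pts(d,c)
m=(W[...,2]>155)&(W[...,2]<180); print('handle top',m.sum(),np.median(W[m],axis=0))
q=W; mm=(q[...,2]>84)&(q[...,2]<100); 
n,l,st,ce=cv2.connectedComponentsWithStats(mm.astype(np.uint8))
for i in range(1,n):
    if st[i,4]>150:
        qq=q[l==i]; r=cv2.minAreaRect(qq[:,:2].astype(np.float32)); print(st[i],r,im[l==i].mean(0),np.median(qq[:,2]))
print(monitor.get_obs()['t'])
```

```text
handle top 972 [ 612.57 -161.46  166.39]
[ 80   0  12  73 508] ((614.0338745117188, -165.96873474121094), (11.437767028808594, 77.80787658691406), 81.02973175048828) [68.32 66.52 67.2 ] 91.96570286296813
[365  20  38  77 347] ((585.9005737304688, -487.224853515625), (83.25568389892578, 28.528051376342773), 15.183934211730957) [93.72 86.99 75.27] 92.14583639657997
[245 163  22  47 627] ((444.58111572265625, -350.471435546875), (15.943692207336426, 55.78299331665039), 77.90475463867188) [141.65 143.76 141.28] 91.40185983379754
[ 68 208  15  20 155] ((407.6131896972656, -127.7290267944336), (25.73006248474121, 7.852182865142822), 19.545133590698242) [55.2  38.1  24.67] 92.91275132970323
[194 264  18  21 280] ((329.1956481933594, -282.57232666015625), (29.155187606811523, 16.47628402709961), 11.585465431213379) [198.49 187.79  75.22] 91.1673375780022
59.6333
```

View pics/w9.png

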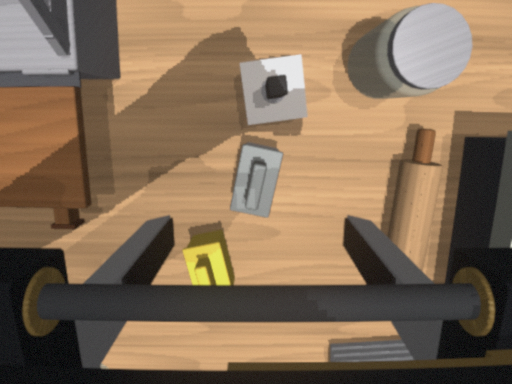

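View pics/s9.png

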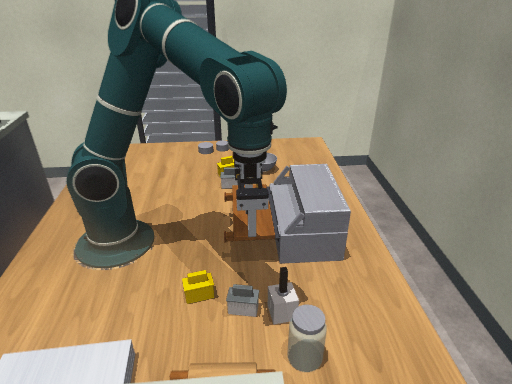

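The pick is back upright in its stand at wrist-view (277,87). Next is the right tub, the grey one at (256,180). The yellow one at (208,265) stays.

```bash
cat > tub.py <<'E'
from workcell import env, claw, monitor
from h import *
np.set_printoptions(precision=2,suppress=True)
def carry(x,y,yaw,ly,zt=85):
    env.move_ptp([x,y,200],[180,0,yaw])
    s=env.move_linear([x,y,zt],vel=120,stop_force=8)
    claw.grasp(35); o=monitor.get_obs(); print(s,'w',o['width'],o['tool_pos'],o['contact_force'])
    if o['width']<14: return False
    zg=o['tool_pos'][2]
    env.move_linear([x,y,zg+30],vel=80); o=monitor.get_obs(); print('lift',o['width'],o['contact_force'])
    env.move_linear([x,y,300],vel=180)
    p=U(-86,ly)
    env.move_ptp([*p,300],[180,0,-0.8])
    env.move_linear([*p,zg+120+12],vel=150)
    s=env.move_linear([*p,zg+120-3],vel=25,stop_force=4); o=monitor.get_obs(); print('place',s,o['tool_pos'],o['contact_force'],zg+120)
    claw.release()
    env.move_linear([*p,310],vel=150); print(monitor.get_obs()['t'],monitor.get_obs()['width'])
    return True
E
python3 - <<'E'
from tub import *
print(carry(444.6,-350.5,-12.1,-82))
env.move_ptp([420,200,420],[180,0,0])
im,d,c=snap('wrist','w10');W=world_pts(d,c)
mm=(W[...,2]>84)&(W[...,2]<100)
n,l,st,ce=cv2.connectedComponentsWithStats(mm.astype(np.uint8))
for i in range(1,n):
    if st[i,4]>150:
        qq=W[l==i]; r=cv2.minAreaRect(qq[:,:2].astype(np.float32)); print(st[i],r,im[l==i].mean(0),np.median(qq[:,2]))
E
```

```text
False w 15.757591452106881 [ 444.56 -350.51   84.98] [ 1.09 -0.14  0.4 ]
lift 15.306738050640677 [ 0.43 -0.41 -2.36]
place True [490.07 -76.29 204.43] [ 0.59 -0.2   3.88] 204.97745267216948
68.6167 93.77749663458583
True
[133 132  15  40 482] ((425.49566650390625, 369.12371826171875), (17.434803009033203, 55.594886779785156), 88.93035888671875) [135.67 137.39 134.54] 91.3828662673894
[ 52 143  28  38 476] ((412.1441650390625, 479.5072021484375), (55.73283767700195, 17.24516487121582), 20.28334617614746) [205.1  192.21  77.97] 91.33458779591751
[351 353  51   8 251] ((77.81110382080078, -0.4650459289550781), (86.60362243652344, 13.303935050964355), 89.33625793457031) [29.31 39.72 38.56] 90.64434282897655
```

View pics/w10.png

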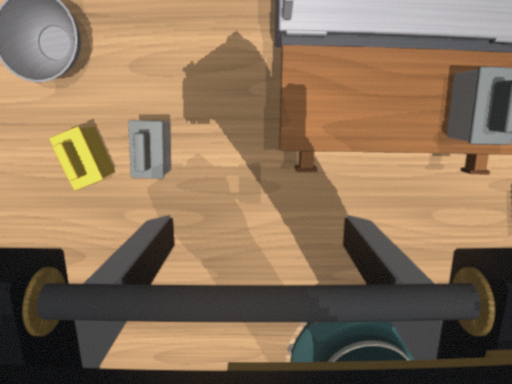

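The first tub stands on the flap at (495,105). The second is the grey one at (147,149), with the yellow one at (76,157) left alone.

Run:
```python
from tub import *
print(carry(425.5,369.2,-1.8,82))
env.move_ptp([440,0,470],[180,0,0])
snap('wrist','w11');snap('side','s11')
env.move_linear([400,0,550],vel=250)
env.move_ptp([300,300,480],[180,0,0]);snap('top','t11'); print(monitor.get_obs()['t'])
```

```text
False w 15.77696127301231 [425.46 369.21  84.95] [ 0.1  -0.63 -1.73]
lift 15.351353680464177 [ 0.04  0.39 -3.43]
place True [492.25  87.67 204.37] [-1.27  0.96  3.67] 204.95092470711404
79.3417 93.96283946299067
True
82.05
```

View pics/w11.png

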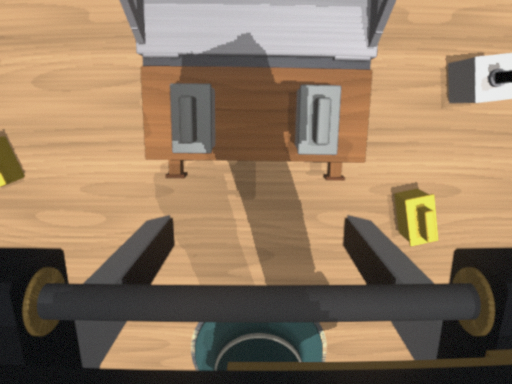

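View pics/s11.png

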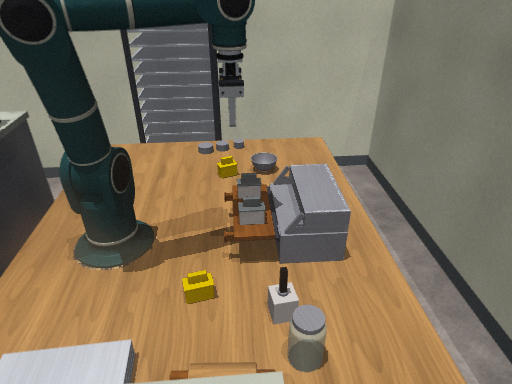

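View pics/t11.png

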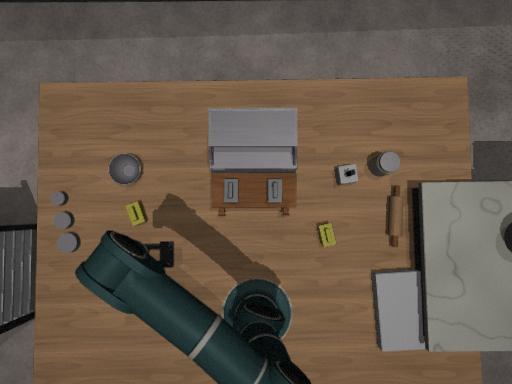

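Run:
```python
from workcell import env, monitor
from h import *
im,d,c=load('pics/w11.npz');W=world_pts(d,c)
m=(W[...,2]>205)&(W[...,2]<218);m[:70]=0;m[165:]=0
n,l,s,_=cv2.connectedComponentsWithStats(m.astype(np.uint8))
for i in range(1,n):
    if s[i,4]>100: print(cv2.minAreaRect(W[l==i][:,:2].astype(np.float32)),np.median(W[l==i][:,2]))
print('flap z',np.median(W[70:75,225:285,2]),np.median(W[150:155,225:285,2]))
env.finish_job()
```

```text
((491.64678955078125, 88.34597778320312), (16.421117782592773, 56.548431396484375), 89.43975830078125) 211.00004404398368
((490.1675720214844, -75.5252914428711), (55.305015563964844, 16.142492294311523), 0.5142532587051392) 210.9896240150783
flap z 118.39309151568924 118.20936484309664
the job is handed in; nothing more can be done
```

The whole job is done and handed in at about 82 s of the 210 s allowed.

- **Supports and flap:** I pulled both supports out until they hit their stops. I then swung the flap down slowly until it rested on them.
- **Groove:** I checked with light touches where the groove's walls lay. Then I ran the pick from the left end to the right in 8.3 s, about 2.9 cm/s, and put it back in its stand.
- **Tubs:** Only two tubs were there, grey-looking in the pictures. I stood both upright, side by side, on the flap. The right one had been knocked about 26 mm during the run, so I measured it again before picking it up.

The last checks found nothing wrong:
- **Flap:** it reads level, 118.4 mm at the hinge side and 118.2 mm at the front. The wrist camera reads about 1.5 mm low, so this fits the expected 120 mm.
- **Tubs:** both rib tops read 211 mm against the expected 213 mm.
- **Pick and bystanders:** the pick is upright in its stand. The bowl, jar, rolling pin and both yellow look-alikes appear unmoved in the last pictures.

One disagreement: the measured end of the drawn supports came out 4–6 mm beyond the expected point. I put this down to error in my unit position and the camera calibration, since both supports had hit their stops.

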